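Open the stuck paint pot and present it on the carousel

ROBOT

A 6-joint arm with a two-finger parallel gripper is mounted at the origin on the work surface. World frame = base frame: x ahead of the robot, y to its left, z up, the work surface at z = 0. Lengths are in m, angles in rad, forces in N, time in s.
With the tool pointing down it reaches from about 0.35 to 0.775 m from the base axis. Payload 5.5 kg.
Tool frame: the origin (TCP) lies between the finger pads; the fingertips stand 19 mm ahead of it and the grasp point (between the pads) is the TCP; z points along the fingers, y is the line along which they close (so a half turn about z gives the same grasp; the last joint's range is limited). The gripper opens to 85 mm and grips with 20 to 120 N. Pads are 22 mm wide; open, the fingers measure 114 mm over their backs; the gripper's body (76 mm by 85 mm) begins 54 mm behind the grasp point. The pads swing forward as they close: fully open they stand 13 mm farther back than shut.
Start: joints at [-1.483, 0.313, 0.046, 1.304, 0, 1.431], TCP at [0.13, -0.56, 0.25] pointing down, gripper open.
Joint ranges: [-2.76, 2.76], [-0.86, 1.69], [-1.03, 1.26], [-2.2, 2.34], [-1.47, 1.5], [-3.14, 3.14]. Speed limits (rad/s): [2.57, 2.57, 3.14, 3.14, 3.14, 3.14].

INTERFACE

Orientations are given as a unit quaternion [w, x, y, z].
In Python, from workcell import env gives the robot as it stands.
- The arm moves only by the tool carry_out, never from a script. Its argument "increments" is a list that holds one entry, the list of rows, each a list of 6 numbers: the shift along the tool's x, y, z each as a share of 50 cm, from -1 to 1, then the turn, a rotation vector about the tool's x, y, z each as a share of 2 pi rad, from -1 to 1. In form: [[[x, y, z, ax, ay, az], ...]]. A call has 1 to 5 rows; each row is the pose to reach, as a shift and turn from the pose commanded when the call began, along the tool's axes at that moment, turning the shorter way round; what a row does not reach only later rows make up. A row lasts 1/8 s, in which the tool goes at most 62.5 mm and 10.7 degrees, less where a joint would pass 70% of its speed; a pose out of reach is approached as far as the arm can. A call with a number of a shift or a turn outside -1 to 1 is refused whole. A call with a gripper value outside its range is refused whole. "jaw" is the closure, from 0 (fully open) to 1 (shut), set as the call begins (left out, the last holds). The fingers move at their own pace and stop on an object; "squeeze" is the grip in N (left out, the last holds). Time passes only in rows, so rows that repeat a pose let the fingers close. It gives the time, the measured TCP pose, the force, the opening and the grip force at its end, in the units of the state.
- env.get_state(): the state, without advancing time (a new reading comes with each control period).
- env.read_camera(name): name is "scene" or "side" or "wrist"; returns a dict with "frame" (420x560x3 uint8, blue, green, red), "z_map" (420x560 float32, m along the optical axis (not along the pixel's ray), 0 where there is no reading), "intrinsics" (3x3 intrinsics, pixels), "k1" (the pictures are not rectified: a ray, as slopes to the right and down, at radius r is drawn at 1 + k1 r^2 times it, then the intrinsics apply), "R" (3x3) and "t" (3): a world point X has camera coordinates R X + t; the wrist camera has in their place "T_tool_cam" (4x4, takes a point from camera to tool coordinates, whose origin is the TCP and whose axes are the flange's). Camera axes: x right, y down, z forward; pixel columns grow to the right and rows downward; lengths in m; the calibration is good to about 2 mm. A picture is of the moment at which its call begins: read the wrist's pose just before it.
- env.hand_in(): hands the job in; it is judged then, once.
Trained networks look in the newest picture that a camera, given by its name, has taken for a name from the list of things; names that differ only in an ending like _2 or _b are one class to them, and where a whole thing is asked for, a point or a joint stands for the part that bears it (a point fixed in the world has none). Each returns a list of dicts, best first, with "score" (0 to 1); they miss things now and then, are a little off and sometimes report something else, mostly with a low value. They report only what shows in the picture. A call takes as long as a camera call. They do not tell look-alikes from the thing itself.
- env.find_in(camera, name): "position" ([x, y, z] in m, in world coordinates, good to about 4 mm: the middle of the surface that is visible of it).
The state is a dict: "clock": time; "joint_pos": joint angles; "qvel": joint speeds; "tau": joint torques, N m; "tcp_pos": TCP position; "orientation": TCP orientation; "wrist_force": force on the tool from outside, world axes, zero at the start; "ft_torque": the same for the moment, N m; "finger_gap": finger opening in m; "grip_force": force on a finger pad.
Only numpy, scipy, OpenCV 4.12 (cv2) and the standard library are available. Lean on these libraries where they do the work, as an engineer would, in place of code of your own. Each camera call takes 0.05 s, during which the arm holds its last target. There are 200 camera calls.

TASK

The hinged flip lid of the white pot on the paint carousel is gummed shut: lever it up with the palette knife, fingers off the lid, until it stands fully open, then lay the knife back down flat on the table. Then gently turn the carousel until the opened pot faces the front, squarely in line with the brush rest, and finish while holding the turntable still there with the gripper, without letting go. Leave the paint tube, the brush cup and the oil bottle where they are.

Things in the scene. Friction and masses are not known exactly. Their poses are not given: they have to be found in the camera images.
- stand: Fixed wooden foot of the paint carousel, 176 mm across, 18 mm high, on the table. Origin: centre of its underside, on the carousel's vertical axis. Its +x axis points to the carousel's front: there a board 130 mm wide with a combed wooden brush rest (43 mm high) reaches 78 to 173 mm out from the axis. At the start the front is roughly on the side away from the robot.
- carousel: Plywood turntable, 226 mm across, 28 to 40 mm above the table; turns about the stand's vertical axis either way, no stops, bearing friction 0.06 N m, stays where left. Origin on the axis at its underside; +x points to the white pot (0 yaw against the stand = pot at front). Turns as one with five fixed containers, 68 mm from the axis, 72 deg apart, up to 72 mm above the disc.
- knob (a point): Centre of the carousel's round turned-wood knob, 36 mm in diameter, on the axis, 221 mm above the table; the cylindrical part runs from 208 to 234 mm above the table, the top is at 242 mm; it sits on a steel post 12 mm thick and turns with the carousel. It can be gripped from above at any yaw. Axes as the carousel's.
- pot (a point): Centre of the flip-lid pot's mouth, 68 mm out from the carousel's axis, 90 mm above the table. White plastic pot, 54 mm across and 50 mm high, neck 48 mm across over its top 6 mm; the only container with a hinged lid (the others: two screw-cap jars, a tin with a small button on top, an open steel cup).
- lid: Flip lid of the white pot: round white plate 58 mm across, 4 mm thick, with a 24 mm wide thumb tab pointing away from the carousel's axis. Origin on the hinge line, 40 mm from the axis, 90 mm above the table; x to the tab, z up when closed (underside at z = 0). Swings up and inwards from level to a stop at 1.75 rad (100 deg); stiff (about 1.5 N at the tab), stays where left.
- tab (a point): Middle of the outer edge of the thumb tab on its underside, 68.5 mm from the hinge; closed: 108.5 mm from the carousel's axis, 90 mm above the table. The tab sticks out 13.5 mm past the pot's 54 mm body, with free space beneath it.
- knife: Loose palette knife lying flat, 178 mm long, about 45 g, left or right of the carousel. Origin: underside at the grip place; +x to the blade's tip, z up. Wooden handle 18 mm wide and high from x = -88 to +12 mm, ferrule to 28 mm, cranked neck, then a rigid steel blade 18 mm wide, 2.4 mm thick, level with the handle's underside, to the rounded tip at 90 mm.
- knife_tip (a point): Tip of the palette knife's blade, 90 mm ahead of the knife's origin, mid-thickness (1.2 mm above the knife's underside).
- tube: Bystander: a loose aluminium paint tube 142 mm long, 44 mm wide, 22 mm high, lying on the other side of the carousel from the knife. Origin: underside, 59 mm behind the end of its cap; +x to the cap.
- brush_cup: Bystander: terracotta cup 80 mm across and 95 mm high with brushes standing in it to about 250 mm, loose, beyond the carousel on the left. Origin: centre of its underside.
- oil: Bystander: amber oil bottle 60 mm across and 130 mm high, loose, beyond the carousel on the right. Origin: centre of its underside.
Mind the look-alikes: they are no part of the job. What is shaped like the knife but black or blue is not meant.

How it is judged:
By the outcome, as a careful person would: the job done as asked, in the order asked, and still so for the second after the job is handed in, while the arm keeps its last pose, push and grip.
It also fails if it takes over 69 s, if anything falls off the work surface, if the arm or the gripper's body presses on something with over 40 N, if the wrist force passes 120 N, or if a joint passes its speed limit or range.

## Working session

There is one attempt and no reset: what is moved stays moved. The work goes in short steps, Python scripts to look and compute and a tool call to move; the robot and the scene stay as the last step left them, time stands still between calls to the robot, and variables do not carry over. Pictures are saved under pics/ and viewed, at most 10 in all, crops included, and the job is handed in when it is done.

Besides the shell and the picture viewer there is one more tool, called after "Emit:" as name(argument=value, ...), one argument or row to a line, values as JSON. carry_out: Moves the arm, as the interface text tells. Its arguments: {"type":"object","properties":{"increments":{"type":"array","items":{"type":"array","items":{"type":"array","items":{"type":"number","minimum":-1,"maximum":1}}}},"jaw":{"type":"number"},"squeeze":{"type":"number"}},"required":["increments"]}

```bash
mkdir -p pics; ls
cat > h.py <<'E'
import numpy as np, cv2
from scipy.spatial.transform import Rotation as Rn
from workcell import env
def pose(s=None):
    s=s or env.get_state(); q=s["orientation"]
    return np.array(s["tcp_pos"]), Rn.from_quat([q[1],q[2],q[3],q[0]]).as_matrix()
def cam(name):
    p,R=pose(); c=env.read_camera(name)
    if name=="wrist":
        T=np.array(c["T_tool_cam"]); c["Rw"]=R@T[:3,:3]; c["o"]=R@T[:3,3]+p
    else:
        Rc=np.array(c["R"]); c["Rw"]=Rc.T; c["o"]=-Rc.T@np.array(c["t"])
    return c
def rays(c,uv):
    K=np.array(c["intrinsics"],float); uv=np.atleast_2d(np.array(uv,float))
    return cv2.undistortPoints(uv[:,None,:],K,np.array([c["k1"],0,0,0.]))[:,0]
def pts(c,uv):
    uv=np.atleast_2d(uv); n=rays(c,uv); z=c["z_map"][uv[:,1].astype(int),uv[:,0].astype(int)]
    return (np.c_[n,np.ones(len(n))]*z[:,None])@c["Rw"].T+c["o"]
def cloud(c):
    v,u=np.mgrid[0:420,0:560]; return pts(c,np.c_[u.ravel(),v.ravel()]).reshape(420,560,3)
def onz(c,uv,z):
    n=rays(c,uv); d=np.c_[n,np.ones(len(n))]@c["Rw"].T
    return c["o"]+d*((z-c["o"][2])/d[:,2])[:,None]
def move(pt,Rt,s=None):
    "row numbers from current pose to a target"
    p,R=pose(s); d=R.T@(np.array(pt)-p)/0.5; r=Rn.from_matrix(R.T@Rt).as_rotvec()/(2*np.pi)
    return np.round(np.r_[d,r],4)
E
python3 - <<'E'
from h import *
print(env.get_state())
for n in ["scene","side"]:
    c=cam(n); cv2.imwrite(f"pics/{n}0.png",c["frame"]); print(n,c["o"].round(3),c["k1"],np.array(c["intrinsics"]).round(1).tolist())
    for k in ["stand","carousel","knob","pot","lid","tab","knife","knife_tip","tube","brush_cup","oil"]:
        print(k,[(np.round(d["position"],3).tolist(),round(d["score"],2)) for d in env.find_in(n,k)][:4])
E
```

```text
pics
{'clock': 0.0, 'joint_pos': array([-1.48258530e+00,  3.14022513e-01,  4.49676086e-02,  1.30357791e+00,
       -2.05610838e-05,  1.43121294e+00]), 'qvel': array([-4.37598948e-04,  6.32593348e-05,  9.09311099e-04,  1.18572034e-03,
       -6.01419686e-04, -6.62229988e-05]), 'tau': array([ 9.72082926e-04, -4.80629325e+01,  2.98529953e+01,  1.94372825e-02,
       -4.02616411e-05,  3.31469316e-06]), 'tcp_pos': array([ 0.12980408, -0.5596712 ,  0.2493916 ]), 'orientation': array([-9.18204907e-04,  9.93520302e-01,  1.13651071e-01,  1.33064340e-05]), 'wrist_force': array([-0.04639296,  0.99503392, -0.2957476 ]), 'ft_torque': array([ 0.01056168, -0.03817083,  0.03256962]), 'grip_force': 0.0, 'finger_gap': 0.0854628929999235}
scene [ 1.242 -0.203  1.193] -0.0787564907700211 [[510.4, 0.0, 280.1], [0.0, 510.4, 199.2], [0.0, 0.0, 1.0]]
stand [([0.667, 0.007, 0.038], 0.68)]
carousel [([0.636, 0.007, 0.053], 0.55)]
knob [([0.639, 0.004, 0.048], 0.94)]
pot [([0.638, 0.007, 0.051], 0.64), ([0.468, 0.309, 0.013], 0.29)]
lid [([0.561, 0.001, 0.097], 0.66)]
tab [([0.562, -0.001, 0.091], 0.85)]
knife
[... 378 characters left out ...]
138749527163 [[467.4, 0.0, 274.2], [0.0, 467.4, 219.3], [0.0, 0.0, 1.0]]
stand [([0.621, 0.038, 0.052], 0.7)]
carousel [([0.61, 0.034, 0.066], 0.91)]
knob [([0.611, 0.03, 0.062], 0.64)]
pot [([0.612, 0.036, 0.07], 0.81)]
lid [([0.556, 0.01, 0.089], 0.53)]
tab [([0.554, 0.004, 0.1], 0.65), ([0.61, 0.037, 0.071], 0.59)]
knife [([0.452, 0.314, 0.012], 0.96), ([0.302, 0.193, 0.012], 0.61), ([0.314, -0.084, 0.013], 0.6)]
knife_tip [([0.303, 0.195, 0.016], 0.93), ([0.457, 0.318, 0.015], 0.78), ([0.31, -0.083, 0.017], 0.73)]
tube [([0.437, -0.266, 0.016], 0.74), ([0.453, 0.315, 0.014], 0.41), ([0.554, 0.006, 0.09], 0.33)]
brush_cup [([0.688, 0.375, 0.09], 0.55)]
oil [([0.673, -0.342, 0.063], 0.65)]
```

View pics/scene0.png

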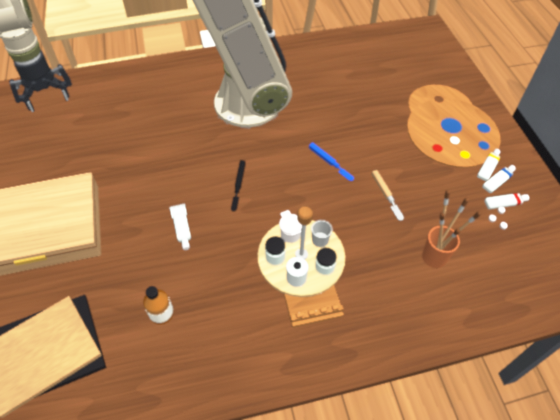

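View pics/side0.png

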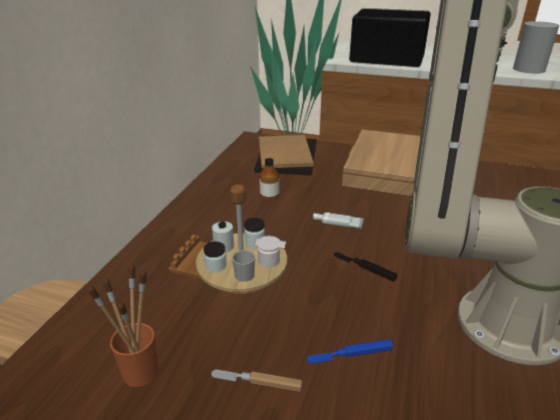

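The scene view shows three knife-like things: black (238,185), blue (332,160) and wood with a steel blade (388,195). The last one fits the description; its tip is at (402,216). The white pot is at (291,228) with its tab towards the robot, and the brush rest is at (315,305) on the far side. The side view agrees: the wooden knife runs from tip (213,375) to handle end (300,381), and the tab is at (284,244).

```bash
cat > meas.py <<'E'
from h import *
from scipy.optimize import least_squares
def circ(xy,r):
    f=least_squares(lambda c:np.hypot(*(xy-c).T)-r,xy.mean(0),loss="soft_l1",f_scale=.002); return f.x,np.median(abs(f.fun))
E
python3 - <<'E'
from meas import *
im=[]
for n in ["scene","side"]:
    c=cam(n); P=cloud(c); ok=c["z_map"]>0; X=P[...,0];Y=P[...,1];Z=P[...,2]
    hsv=cv2.cvtColor(c["frame"],cv2.COLOR_BGR2HSV)
    near=ok&(np.hypot(X-.64,Y-.005)<.16)
    tab=ok&(abs(X-.55)<.3)&(abs(Y-.1)<.05)&(Z<.03); print(n,"table z",np.median(Z[tab]))
    k=near&(Z>.205)&(Z<.25); print("knob pts",k.sum(),P[k].mean(0).round(4),P[k].min(0).round(3),P[k].max(0).round(3))
    k2=near&(Z>.21)&(Z<.233)
    print("knob circ",circ(P[k2][:,:2],.018))
    d=near&(Z>.036)&(Z<.045); m=d.astype(np.uint8)
    # disc rim: farthest points by angle
    xy=P[d][:,:2]; a=np.arctan2(xy[:,1]-.005,xy[:,0]-.64); r=np.hypot(xy[:,0]-.64,xy[:,1]-.005)
    rim=[xy[(a>t)&(a<t+.1)][np.argmax(r[(a>t)&(a<t+.1)])] for t in np.arange(-3.1,3.1,.1) if ((a>t)&(a<t+.1)).sum()>2]
    print("disc",circ(np.array(rim),.113),"z",np.median(P[d][:,2]))
    w=near&(Z>.086)&(Z<.102)&(hsv[...,1]<60)&(hsv[...,2]>130)
    nl,L,st,_=cv2.connectedComponentsWithStats(w.astype(np.uint8))
    for i in range(1,nl):
        if st[i,4]>25: q=P[L==i]; print("white",st[i].tolist(),q.mean(0).round(4),q.min(0).round(3),q.max(0).round(3))
    kn=ok&(abs(X-.46)<.12)&(abs(Y-.312)<.06)&(Z>.006)&(Z<.03)
    q=P[kn][:,:2]; mu=q.mean(0); u=np.linalg.svd(q-mu,full_matrices=False)[2][0]; u*=np.sign(u[0]); s=(q-mu)@u
    print("knife",kn.sum(),mu,np.degrees(np.arctan2(u[1],u[0])),(mu+u*s.min()).round(4),(mu+u*s.max()).round(4))
    r=c["frame"][150:330,240:430] if n=="scene" else c["frame"][180:400,150:340]
    im.append(cv2.resize(r,(400,460),interpolation=cv2.INTER_CUBIC))
cv2.imwrite("pics/crop1.png",np.hstack(im))
E
```

```text
scene table z 0.000588734725516904
knob pts 253 [0.6315 0.012  0.2328] [ 0.612 -0.003  0.207] [0.643 0.031 0.246]
knob circ (array([0.62401674, 0.0144649 ]), np.float64(0.0007024651608730122))
disc (array([0.62749983, 0.01350667]), np.float64(0.0025341428041292247)) z 0.04042104665816049
white [280, 211, 22, 25, 368] [ 5.569e-01 -1.000e-04  9.420e-02] [ 0.517 -0.026  0.087] [0.592 0.026 0.102]
white [312, 221, 20, 20, 137] [0.5922 0.0745 0.0924] [0.566 0.048 0.086] [0.621 0.101 0.1  ]
white [265, 248, 21, 10, 68] [ 0.6338 -0.0587  0.0929] [ 0.615 -0.08   0.086] [ 0.643 -0.03   0.102]
white [287, 260, 21, 20, 133] [ 0.6979 -0.021   0.0977] [ 0.665 -0.041  0.086] [0.712 0.008 0.102]
knife 289 [0.4502195 0.3095404] 7.340076204228972 [0.3359 0.2948] [0.5825 0.3266]
side table z 0.0008530548173379948
knob pts 271 [0.6193 0.0243 0.2287] [ 0.604 -0.     0.206] [0.64  0.035 0.244]
knob circ (array([0.62379994, 0.01366007]), np.float64(0.000810446268579991))
disc (array([0.62435279, 0.01881501]), np.float64(0.004027475745591549)) z 0.0406299682775747
white [212, 228, 16, 11, 82] [0.6836 0.0065 0.0953] [ 0.665 -0.008  0.086] [0.707 0.015 0.102]
white [245, 230, 19, 6, 51] [ 0.6072 -0.0319  0.0904] [ 0.588 -0.047  0.086] [ 0.632 -0.024  0.094]
white [255, 236, 31, 17, 343] [0.5534 0.0048 0.0941] [ 0.516 -0.028  0.086] [0.589 0.033 0.098]
knife 682 [0.44042167 0.31530542] 6.4178165256973205 [0.3838 0.3089] [0.5419 0.3267]
```

View pics/crop1.png

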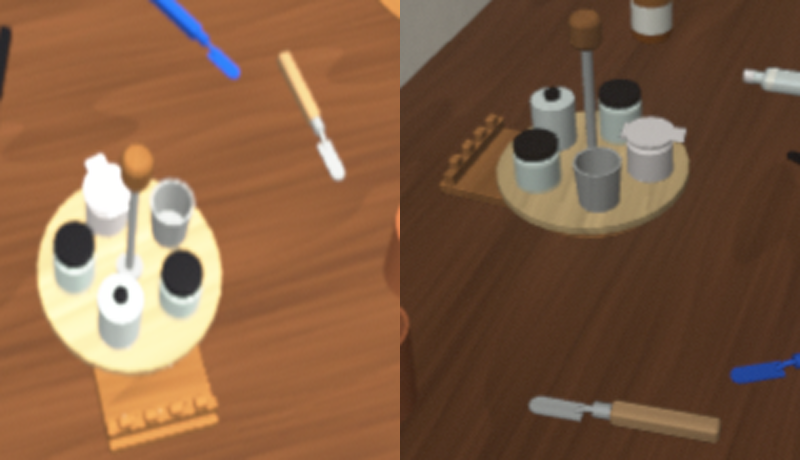

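The crops confirm the choice. The wooden knife with the bright blade is (388,195) in the scene view and lies tip-forward. The pot's tab points back at the robot at about 190°, and the rest is at the far side. Next I bring the wrist camera over the knife.

```bash
cat >> h.py <<'E'
def down(yaw,pitch=0.):
    "tool z down, tool x at world yaw (deg)"
    return Rn.from_euler("z",yaw,degrees=True).as_matrix()@np.diag([1.,-1,-1])
def plan(wps,start=None):
    p,R=start or pose()
    for x,y,z,yaw in wps:
        T=down(yaw); d=R.T@(np.array([x,y,z])-p); r=Rn.from_matrix(R.T@T).as_rotvec()
        print("rows>=%.1f"%max(np.linalg.norm(d)/.0625,np.degrees(np.linalg.norm(r))/10.7),(np.r_[d/.5,r/(2*np.pi)]).round(4).tolist()); p,R=np.array([x,y,z]),T
E
python3 - <<'E'
from h import *
print(np.array(env.read_camera("wrist")["T_tool_cam"]).round(3).tolist())
plan([(.34,-.36,.27,60),(.45,-.12,.28,105),(.46,.1,.28,150),(.43,.31,.25,187)])
E
```

```text
[[-0.001, -0.946, -0.325, 0.084], [1.0, -0.0, -0.001, 0.001], [0.001, -0.325, 0.946, -0.124], [0.0, 0.0, 0.0, 1.0]]
rows>=4.7 [0.4999, -0.2951, -0.0394, 0.0, 0.0, -0.1304]
rows>=4.2 [0.5257, -0.0495, -0.02, 0.0, 0.0, -0.125]
rows>=4.2 [0.4198, 0.1332, 0.0, 0.0, 0.0, -0.125]
rows>=3.5 [0.262, 0.3337, 0.06, 0.0, 0.0, -0.1028]
```

Emit:
carry_out(
  increments=[
    [[0.5,-0.295,-0.04,0,0,-0.13],[0.5,-0.295,-0.04,0,0,-0.13],[0.5,-0.295,-0.04,0,0,-0.13],[0.5,-0.295,-0.04,0,0,-0.13],[0.5,-0.295,-0.04,0,0,-0.13]],
  ],
)

```text
clock: 1.98
tcp_pos: [0.3416, -0.358, 0.2708]
orientation: [0.0, 0.865, 0.501, 0.0]
wrist_force: [0.4, -0.5, -0.6]
finger_gap: 0.0851
grip_force: 0.0
```

Emit:
carry_out(
  increments=[
    [[0.525,-0.05,-0.02,0,0,-0.125],[0.525,-0.05,-0.02,0,0,-0.125],[0.525,-0.05,-0.02,0,0,-0.125],[0.525,-0.05,-0.02,0,0,-0.125],[0.525,-0.05,-0.02,0,0,-0.125]],
  ],
)

```text
clock: 2.6
tcp_pos: [0.4511, -0.1174, 0.2807]
orientation: [0.0, 0.607, 0.795, 0.0]
wrist_force: [-0.2, -0.3, 0.6]
finger_gap: 0.0853
grip_force: 0.0
```

Emit:
carry_out(
  increments=[
    [[0.42,0.133,0,0,0,-0.125],[0.42,0.133,0,0,0,-0.125],[0.42,0.133,0,0,0,-0.125],[0.42,0.133,0,0,0,-0.125],[0.42,0.133,0,0,0,-0.125]],
  ],
)

```text
clock: 3.22
tcp_pos: [0.4608, 0.1007, 0.2802]
orientation: [0.0, 0.258, 0.966, -0.0]
wrist_force: [-0.4, -0.2, -1.0]
finger_gap: 0.0854
grip_force: 0.0
```

Emit:
carry_out(
  increments=[
    [[0.262,0.334,0.06,0,0,-0.103],[0.262,0.334,0.06,0,0,-0.103],[0.262,0.334,0.06,0,0,-0.103],[0.262,0.334,0.06,0,0,-0.103],[0.262,0.334,0.06,0,0,-0.103]],
  ],
)

```text
clock: 3.85
tcp_pos: [0.4316, 0.3097, 0.2495]
orientation: [-0.0, -0.06, 0.998, -0.001]
wrist_force: [-0.3, 0.1, 0.0]
finger_gap: 0.0854
grip_force: 0.0
```

```bash
cat > knife.py <<'E'
from meas import *
def knife(c):
    P=cloud(c); ok=c["z_map"]>0; zt=np.median(P[ok][:,2])
    hsv=cv2.cvtColor(c["frame"],cv2.COLOR_BGR2HSV)
    k=ok&(P[...,2]>.0015)&(P[...,2]<.04)
    return P,k,hsv
E
python3 - <<'E'
from h import *
s=env.get_state(); print(s["clock"],s["tcp_pos"],s["joint_pos"].round(2))
c=cam("wrist"); P=cloud(c); cv2.imwrite("pics/w1.png",c["frame"]); np.savez("w1.npz",P=P,f=c["frame"])
print(np.percentile(P[c["z_map"]>0][:,2],[5,50,95]))
for k in ["knife","knife_tip"]: print(k,env.find_in("wrist",k))
E
```

```text
3.85 [0.43157611 0.30971932 0.24952557] [ 0.47  0.23 -0.07  1.27 -0.    0.35]
[-0.00128412  0.00045603  0.31210856]
knife [{'position': [0.4532, 0.3155, 0.0153], 'score': 0.84}, {'position': [0.3216, 0.198, 0.007], 'score': 0.73}]
knife_tip [{'position': [0.4543, 0.3179, 0.0173], 'score': 0.84}, {'position': [0.3219, 0.1995, 0.0173], 'score': 0.65}, {'position': [0.5856, 0.0635, 0.0421], 'score': 0.31}]
```

View pics/w1.png

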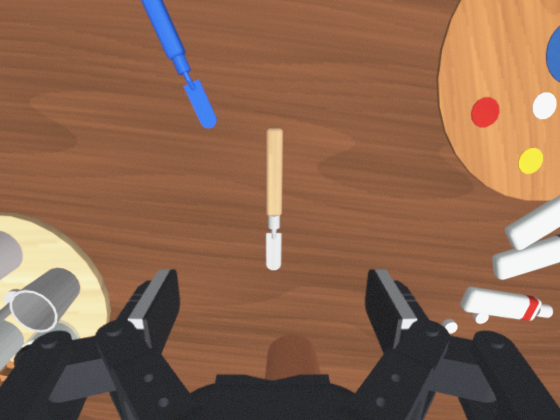

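Run:
```python
from h import *
c=cam("wrist")
hsv=cv2.cvtColor(c["frame"],cv2.COLOR_BGR2HSV)[100:290,255:295]
g=c["frame"][100:290,255:295].astype(int)
m=(hsv[...,2]>170)
v,u=np.nonzero(m); v+=100;u+=255
print(v.min(),v.max())
for lo,hi in [(129,140),(195,212),(240,262)]:
    k=(v>=lo)&(v<=hi); print(lo,u[k].mean(), u[k].min(),u[k].max())
print(onz(c,[[275,129],[274.3,205],[274,215]],.014).round(4)) 
print(onz(c,[[275,128.5]],.009).round(4),onz(c,[[274,235],[274,270]],.0024).round(4))
P=cloud(c); print(P[150:210:10,274].round(3),P[240:268:6,274].round(4))
```

```text
128 269
129 276.03980099502485 268 284
195 275.6056338028169 268 283
240 274.90934844192634 267 283
[[0.3866 0.3055 0.014 ]
 [0.4718 0.3149 0.014 ]
 [0.484  0.316  0.014 ]]
[[0.3866 0.3055 0.009 ]] [[0.5142 0.3197 0.0024]
 [0.5625 0.3254 0.0024]]
[[0.408 0.307 0.021]
 [0.419 0.308 0.019]
 [0.43  0.31  0.018]
 [0.442 0.311 0.017]
 [0.453 0.312 0.017]
 [0.465 0.314 0.018]] [[0.5212 0.3205 0.0018]
 [0.5289 0.3214 0.0027]
 [0.5374 0.3224 0.0021]
 [0.5459 0.3235 0.0016]
 [0.5539 0.3244 0.0025]]
```

Run:
```python
from h import *
plan([(.4726,.3163,.08,186.4),(.4726,.3163,.022,186.4)])
```

```text
rows>=2.8 [-0.0823, 0.007, 0.341, -0.0001, 0.0, 0.0009]
rows>=0.9 [0.0, 0.0, 0.116, 0.0, 0.0, 0.0]
```

Emit:
carry_out(
  increments=[
    [[-0.082,0.007,0.34,0,0,0.001],[-0.082,0.007,0.34,0,0,0.001],[-0.082,0.007,0.34,0,0,0.001],[-0.082,0.007,0.34,0,0,0.001],[-0.082,0.007,0.34,0,0,0.001]],
  ],
)

```text
clock: 4.68
tcp_pos: [0.4725, 0.3176, 0.0819]
orientation: [0.001, -0.056, 0.998, 0.0]
wrist_force: [-0.3, -0.2, 0.9]
finger_gap: 0.0854
grip_force: 0.0
```

Emit:
carry_out(
  increments=[
    [[0,0,0.06,0,0,0],[0,0,0.09,0,0,0],[0,0,0.117,0,0,0],[0,0,0.117,0,0,0],[0,0,0.117,0,0,0]],
  ],
)

```text
clock: 5.3
tcp_pos: [0.4721, 0.3184, 0.0224]
orientation: [0.0, -0.057, 0.998, 0.0]
wrist_force: [-0.2, -0.6, -0.7]
finger_gap: 0.0853
grip_force: 0.0
```

Run:
```python
from h import *
c=cam("wrist");print(pose()[0]); cv2.imwrite("pics/w2.png",c["frame"])
```

```text
[0.4721774  0.31847364 0.02252677]
```

View pics/w2.png

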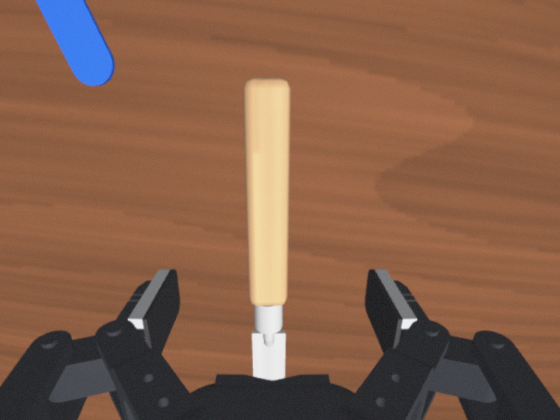

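Run:
```python
from h import *
c=cam("wrist");p,R=pose()
h=onz(c,[[267,304],[268,200],[266,80]],.016); t=onz(c,[[268,334]],.003)
print(h.round(4),((h-p)@R*1000).round(1),((t-p)@R*1000).round(1))
```

```text
[[0.4828 0.3169 0.016 ]
 [0.4323 0.3117 0.016 ]
 [0.3859 0.3058 0.016 ]] [[-10.4  -2.8   6.5]
 [ 40.5  -2.1   6.5]
 [ 87.2  -2.7   6.4]] [[-38.8  -2.6  19.6]]
```

Emit:
carry_out(
  increments=[
    [[0.002,-0.005,0,0,0,0],[0.002,-0.005,0,0,0,0],[0.002,-0.005,0,0,0,0]],
  ],
)

```text
clock: 5.78
tcp_pos: [0.471, 0.3155, 0.0218]
orientation: [0.0, -0.057, 0.998, 0.0]
wrist_force: [-0.7, 0.0, -0.3]
finger_gap: 0.0853
grip_force: 0.0
```

Emit:
carry_out(
  increments=[
    [[0,0,0,0,0,0],[0,0,0,0,0,0],[0,0,0,0,0,0],[0,0,0,0,0,0],[0,0,0,0,0,0]],
  ],
  jaw=1,
  squeeze=80,
)

```text
clock: 6.4
tcp_pos: [0.4711, 0.3156, 0.022]
orientation: [0.0, -0.057, 0.998, 0.0]
wrist_force: [-0.1, -0.3, 2.0]
finger_gap: 0.0158
grip_force: 80.1
```

Emit:
carry_out(
  increments=[
    [[0,0,0,0,0,0],[0,0,0,0,0,0],[0,0,0,0,0,0],[0,0,0,0,0,0]],
  ],
)

```text
clock: 6.9
tcp_pos: [0.4711, 0.3156, 0.022]
orientation: [0.0, -0.057, 0.998, 0.0]
wrist_force: [-0.4, 0.2, 4.8]
finger_gap: 0.0159
grip_force: 80.4
```

Run:
```python
from h import *
plan([(.471,.3156,.15,186.4),(.43,.13,.15,188),(.3925,-.027,.15,190)])
```

```text
rows>=2.0 [0.0001, -0.0, -0.2559, 0.0, 0.0001, 0.0005]
rows>=3.0 [0.1229, -0.3597, 0.0, 0.0, 0.0, -0.0044]
rows>=2.6 [0.118, -0.3005, 0.0, 0.0, 0.0, -0.0056]
```

Emit:
carry_out(
  increments=[
    [[0,0,-0.05,0,0,0],[0,0,-0.13,0,0,0],[0,0,-0.256,0,0,0],[0,0,-0.256,0,0,0],[0,0,-0.256,0,0,0]],
  ],
)

```text
clock: 7.52
tcp_pos: [0.4707, 0.3155, 0.1493]
orientation: [-0.0, -0.057, 0.998, -0.0]
wrist_force: [-0.2, -0.0, -1.1]
finger_gap: 0.0159
grip_force: 79.8
```

Emit:
carry_out(
  increments=[
    [[0.03,-0.09,0,0,0,-0.001],[0.06,-0.18,0,0,0,-0.002],[0.09,-0.27,0,0,0,-0.003],[0.123,-0.36,0,0,0,-0.0044],[0.123,-0.36,0,0,0,-0.0044]],
  ],
)

```text
clock: 8.15
tcp_pos: [0.4279, 0.1272, 0.1477]
orientation: [-0.003, -0.069, 0.998, -0.0]
wrist_force: [-0.1, 0.3, -0.7]
finger_gap: 0.0155
grip_force: 79.7
```

Emit:
carry_out(
  increments=[
    [[0.03,-0.08,0,0,0,-0.001],[0.06,-0.16,0,0,0,-0.002],[0.09,-0.24,0,0,0,-0.004],[0.118,-0.3,0,0,0,-0.0056],[0.118,-0.3,0,0,0,-0.0056]],
  ],
)

```text
clock: 8.78
tcp_pos: [0.3924, -0.0279, 0.1485]
orientation: [-0.001, -0.087, 0.996, 0.0]
wrist_force: [-0.0, -0.2, -0.3]
finger_gap: 0.016
grip_force: 79.7
```

Emit:
carry_out(
  increments=[
    [[0,0,0,0,0,0],[0,0,0,0,0,0]],
  ],
)

```text
clock: 9.02
tcp_pos: [0.3933, -0.0262, 0.1493]
orientation: [-0.0, -0.089, 0.996, 0.0]
wrist_force: [0.0, -0.7, -0.7]
finger_gap: 0.0158
grip_force: 79.7
```

Run:
```python
from h import *
s=env.get_state(); print(s["clock"],s["tcp_pos"],s["finger_gap"],s["wrist_force"])
c=cam("wrist"); cv2.imwrite("pics/w3.png",c["frame"])
P=cloud(c); p,R=pose(); Q=((P-p)@R*1000).round(1)
np.savez("w3.npz",P=P,f=c["frame"],z=c["z_map"])
for k in ["lid","tab","pot","knife_tip","knob"]: print(k,[(np.round(d["position"],4).tolist(),round(d["score"],2)) for d in env.find_in("wrist",k)][:2])
```

```text
9.025 [ 0.39334163 -0.02616797  0.14933304] 0.015769080816608112 [ 0.00689431 -0.70788532 -0.72896628]
lid []
tab []
pot [([0.5414, -0.0169, 0.0381], 0.85)]
knife_tip [([0.36, -0.0293, 0.1458], 0.84), ([0.2929, 0.1775, 0.0164], 0.77)]
knob [([0.5414, -0.0124, 0.0383], 0.92)]
```

View pics/w3.png

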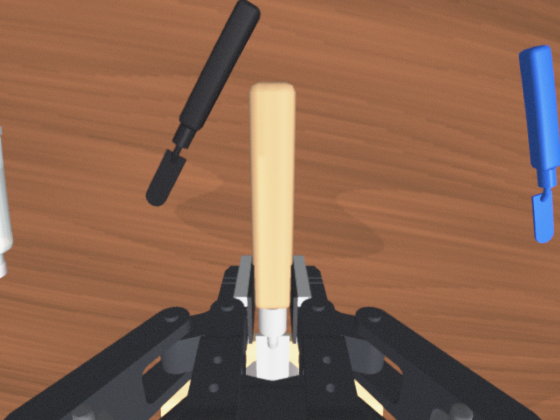

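The wrist view shows the wooden knife held straight, with its axis at column ~273; the black (200,100) and blue (540,140) look-alikes are untouched. This camera faces away from the lid, so I use the fixed cameras for the lid and blade tip.

```bash
cat > lid.py <<'E'
from meas import *
def lidmeas(c):
    P=cloud(c); f=c["frame"]; hsv=cv2.cvtColor(f,cv2.COLOR_BGR2HSV); ok=c["z_map"]>0
    m=ok&(np.hypot(P[...,0]-.555,P[...,1]-.002)<.05)&(P[...,2]>.088)&(P[...,2]<.1)&(hsv[...,1]<70)&(hsv[...,2]>120)
    n,L,st,_=cv2.connectedComponentsWithStats(m.astype(np.uint8)); i=1+np.argmax(st[1:,4]); v,u=np.nonzero(L==i)
    q=onz(c,np.c_[u,v],.094)[:,:2]; return q,np.c_[u,v]
if __name__=="__main__":
    im=[]
    for n in ["scene","side"]:
        c=cam(n); P=cloud(c); ok=c["z_map"]>0
        k2=ok&(np.hypot(P[...,0]-.624,P[...,1]-.014)<.03)&(P[...,2]>.21)&(P[...,2]<.233)
        a,_=circ(P[k2][:,:2],.018); print(n,"axis",a.round(4))
        q,_=lidmeas(c)
        # template fit: disc r29 at centre + tab 24 wide to 39.5.. : fit by IoU on a grid
        def ins(p,x,y,t):
            d=p-[x,y]; l=d@[np.cos(t),np.sin(t)]; w=d@[-np.sin(t),np.cos(t)]
            return (np.hypot(l,w)<.029)|((abs(w)<.012)&(l>0)&(l<.0405))
        g=np.stack(np.meshgrid(np.arange(.5,.61,.001),np.arange(-.05,.055,.001)),-1).reshape(-1,2)
        from scipy.spatial import cKDTree
        obs=cKDTree(q).query(g)[0]<.0014
        best=max((( (ins(g,x,y,t)&obs).sum()/(ins(g,x,y,t)|obs).sum(),x,y,np.degrees(t)) for x in np.arange(.548,.566,.001) for y in np.arange(-.008,.014,.001) for t in np.radians(np.arange(178,202,2))))
        print("lid fit",np.round(best,4),"dir from axis",np.degrees(np.arctan2(best[2]-a[1],best[1]-a[0]))%360, np.hypot(best[2]-a[1],best[1]-a[0]))
        p,R=pose(); Q=(P-p)@R
        b=ok&(abs(Q[...,1])<.016)&(Q[...,0]<-.03)&(Q[...,0]>-.11)&(abs(Q[...,2]-.022)<.015)
        if b.sum(): 
            w=Q[b]*1000; print("blade tool coords n",b.sum(),w.mean(0).round(1),"xmin",np.percentile(w[:,0],2).round(1)); s=np.polyfit(w[:,0],w[:,1],1); s2=np.polyfit(w[:,0],w[:,2],1); print("y=",s.round(3),"z=",s2.round(3))
        r=c["frame"][130:290,200:400] if n=="scene" else c["frame"][180:340,180:380]
        im.append(cv2.resize(r,(400,320),interpolation=cv2.INTER_CUBIC))
    cv2.imwrite("pics/lid.png",np.hstack(im))
E
python3 lid.py
```

```text
scene axis [0.6239 0.0147]
lid fit [6.534e-01 5.590e-01 2.000e-03 1.880e+02] dir from axis 191.08948787731669 0.06616358458583439
blade tool coords n 121 [-63.5  -0.8  18.4] xmin -89.8
y= [-0.011 -1.475] z= [-0.065 14.272]
side axis [0.6239 0.0138]
lid fit [5.433e-01 5.570e-01 4.000e-03 1.880e+02] dir from axis 188.3591805238402 0.06763778834635288
blade tool coords n 119 [-60.9   0.9  18.2] xmin -87.5
y= [0.022 2.282] z= [-0.087 12.883]
```

View pics/lid.png

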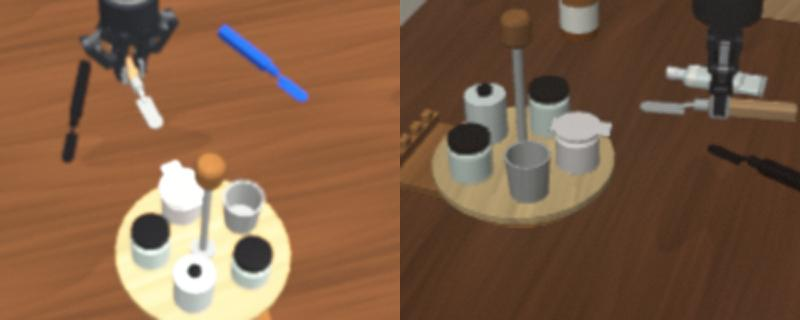

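Run:
```python
from h import *
plan([(.4064,-.0221,.1045,189.5)])
u=np.array([np.cos(np.radians(189.5)),np.sin(np.radians(189.5))])
print(np.array([.6239,.0143])+u*.19)
T0=None
for th in range(0,109,6):
    t=np.radians(th); print(th,((59*np.cos(t)-59)/500).round(4),(-59*np.sin(t)/500).round(4))
```

```text
rows>=0.8 [-0.0274, 0.005, 0.0906, -0.0, 0.0, 0.0019]
[ 0.43650574 -0.01705905]
0 0.0 -0.0
6 -0.0006 -0.0123
12 -0.0026 -0.0245
18 -0.0058 -0.0365
24 -0.0102 -0.048
30 -0.0158 -0.059
36 -0.0225 -0.0694
42 -0.0303 -0.079
48 -0.039 -0.0877
54 -0.0486 -0.0955
60 -0.059 -0.1022
66 -0.07 -0.1078
72 -0.0815 -0.1122
78 -0.0935 -0.1154
84 -0.1057 -0.1174
90 -0.118 -0.118
96 -0.1303 -0.1174
102 -0.1425 -0.1154
108 -0.1545 -0.1122
```

Emit:
carry_out(
  increments=[
    [[-0.027,0.005,0.09,0,0,0.002],[-0.027,0.005,0.09,0,0,0.002],[-0.027,0.005,0.09,0,0,0.002]],
  ],
)

```text
clock: 9.8
tcp_pos: [0.4059, -0.0223, 0.1053]
orientation: [-0.0, -0.083, 0.997, 0.0]
wrist_force: [-0.1, 0.0, -1.1]
finger_gap: 0.016
grip_force: 79.7
```

Emit:
carry_out(
  increments=[
    [[-0.02,0,0,0,0,0],[-0.04,0,0,0,0,0],[-0.061,0,0,0,0,0],[-0.061,0,0,0,0,0],[-0.061,0,0,0,0,0]],
  ],
)

```text
clock: 10.42
tcp_pos: [0.4359, -0.0172, 0.1046]
orientation: [-0.0, -0.082, 0.997, 0.0]
wrist_force: [0.1, -0.3, -1.4]
finger_gap: 0.016
grip_force: 79.7
```

```bash
python3 lid.py
python3 - <<'E'
from h import *
s=env.get_state(); print(s["clock"],s["tcp_pos"],s["wrist_force"],s["grip_force"])
E
```

```text
scene axis [0.6238 0.0145]
lid fit [6.518e-01 5.590e-01 2.000e-03 1.880e+02] dir from axis 190.96432470735024 0.06596663872931796
blade tool coords n 185 [-76.5  -0.7  14.1] xmin -108.9
y= [-0.012 -1.607] z= [ 0.124 23.627]
side axis [0.6236 0.0136]
lid fit [5.459e-01 5.560e-01 5.000e-03 1.900e+02] dir from axis 187.22043725405902 0.06817941191960154
blade tool coords n 224 [-78.8   2.1  16.2] xmin -108.3
y= [-0.039 -0.988] z= [ 0.059 20.855]
10.525 [ 0.43576831 -0.01723153  0.10460705] [-0.30928546 -0.13874506 -0.5115117 ] 79.73985314369202
```

View pics/lid.png

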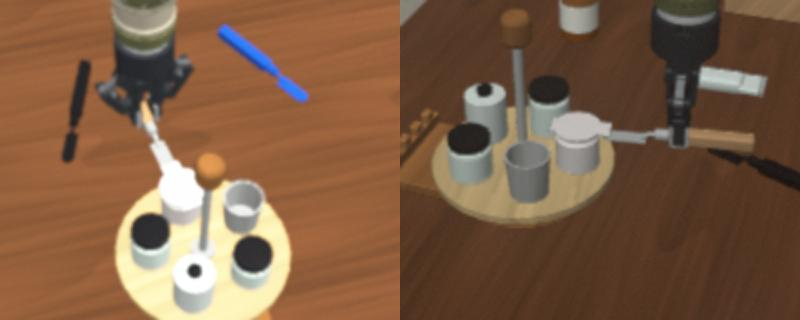

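The blade is now under the tab: in the crop, tab (165,165) with the blade in line. It reads no contact force, so I start levering.

Emit:
carry_out(
  increments=[
    [[0,0,-0.005,0,0,0],[0,0,-0.01,0,0,0],[-0.0003,0,-0.016,0,0,0],[-0.0006,0,-0.0223,0,0,0],[-0.0006,0,-0.0223,0,0,0]],
  ],
)

```text
clock: 11.15
tcp_pos: [0.4364, -0.0173, 0.1161]
orientation: [-0.0, -0.082, 0.997, -0.0]
wrist_force: [-0.4, -0.5, -1.6]
finger_gap: 0.0161
grip_force: 79.6
```

Emit:
carry_out(
  increments=[
    [[-0.002,0,-0.0122,0,0,0],[-0.0052,0,-0.0242,0,0,0],[-0.0096,0,-0.0357,0,0,0],[-0.0152,0,-0.0467,0,0,0],[-0.0219,0,-0.0571,0,0,0]],
  ],
)

```text
clock: 11.78
tcp_pos: [0.4475, -0.0154, 0.1449]
orientation: [-0.0, -0.082, 0.997, -0.0]
wrist_force: [-1.5, 0.2, -1.5]
finger_gap: 0.016
grip_force: 79.6
```

```bash
python3 lid.py | grep -v fit
python3 - <<'E'
from h import *
s=env.get_state(); print(s["clock"],s["tcp_pos"],s["wrist_force"],s["grip_force"])
E
```

```text
scene axis [0.6238 0.0145]
blade tool coords n 234 [-80.   -0.4  20.8] xmin -109.2
y= [-0.001 -0.484] z= [-0.107 12.275]
side axis [0.6237 0.0139]
blade tool coords n 181 [-74.5   1.5  18.9] xmin -108.0
y= [-0.01   0.766] z= [-0.089 12.225]
11.875 [ 0.44835422 -0.01555597  0.14525284] [-0.22760841 -1.20138396 -0.8872282 ] 79.67931389808655
```

View pics/lid.png

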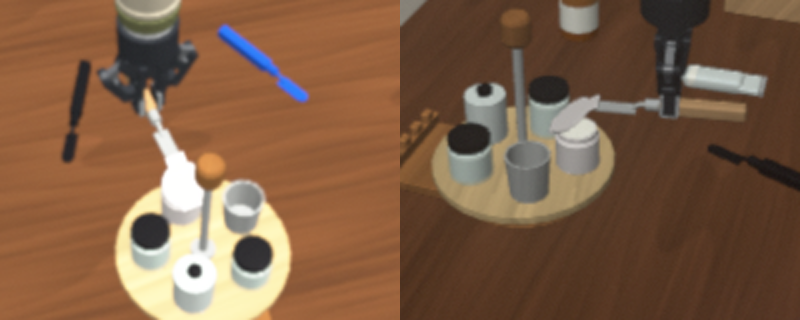

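The crop shows the lid tilted about 35° on the blade tip. I carry on along the arc.

Emit:
carry_out(
  increments=[
    [[-0.0078,0,-0.0096,0,0,0],[-0.0165,0,-0.0183,0,0,0],[-0.0261,0,-0.0261,0,0,0],[-0.0365,0,-0.0328,0,0,0],[-0.0475,0,-0.0384,0,0,0]],
  ],
)

```text
clock: 12.5
tcp_pos: [0.4712, -0.0114, 0.1639]
orientation: [0.0, -0.082, 0.997, -0.0]
wrist_force: [-1.4, 0.4, -1.6]
finger_gap: 0.016
grip_force: 79.7
```

Emit:
carry_out(
  increments=[
    [[-0.0115,0,-0.0044,0,0,0],[-0.0235,0,-0.0076,0,0,0],[-0.0357,0,-0.0096,0,0,0],[-0.048,0,-0.0102,0,0,0],[-0.0603,0,-0.0096,0,0,0]],
  ],
)

```text
clock: 13.12
tcp_pos: [0.501, -0.0065, 0.1685]
orientation: [0.0, -0.082, 0.997, -0.0]
wrist_force: [-1.4, 1.0, -0.4]
finger_gap: 0.0157
grip_force: 79.8
```

```bash
cat > ang.py <<'E'
from h import *
import sys
def angle(yaw,show=True):
    u=np.array([np.cos(yaw),np.sin(yaw)]); w=np.array([-u[1],u[0]])
    for n in ["scene","side"]:
        c=cam(n); P=cloud(c); hsv=cv2.cvtColor(c["frame"],cv2.COLOR_BGR2HSV)
        d=P[...,:2]-[.6238,.0142]; r=d@u*1000; t=d@w*1000; z=P[...,2]*1000
        for lo,hi,side in [(-29,29,"all"),(-29,-10,"t-"),(10,29,"t+")]:
            m=(c["z_map"]>0)&(t>lo)&(t<hi)&(z>103)&(z<165)&(r>12)&(r<60)&(hsv[...,1]<80)&(hsv[...,2]>90)
            if m.sum()>20:
                f=np.polyfit(z[m],r[m],1); print(n,side,m.sum(),"z",z[m].min().round(),z[m].max().round(),"r@z95,150:",np.polyval(f,[95,150]).round(1),"angle",(90+np.degrees(np.arctan(-f[0]))).round(1))
    s=env.get_state(); print(s["clock"],s["tcp_pos"].round(4),s["wrist_force"].round(1),round(s["grip_force"]))
angle(np.radians(float(sys.argv[1])))
E
python3 ang.py 189.5
```

```text
scene all 172 z 103.0 160.0 r@z95,150: [26.3 41.5] angle 74.5
scene t+ 55 z 104.0 158.0 r@z95,150: [34.3 30.7] angle 93.8
side all 191 z 103.0 161.0 r@z95,150: [37.8 40.1] angle 87.7
side t- 73 z 104.0 158.0 r@z95,150: [40.4 33.6] angle 97.1
13.225 [ 0.5016 -0.0066  0.1685] [-0.1 -0.4  0.2] 80
```

Emit:
carry_out(
  increments=[
    [[-0.003,0,0.0004,0,0,0],[-0.006,0,0.0008,0,0,0],[-0.009,0,0.0014,0,0,0],[-0.0122,0,0.002,0,0,0],[-0.0122,0,0.002,0,0,0]],
  ],
)

```text
clock: 13.85
tcp_pos: [0.5059, -0.0057, 0.1674]
orientation: [-0.001, -0.082, 0.997, -0.0]
wrist_force: [-5.0, -1.1, 1.2]
finger_gap: 0.0158
grip_force: 80.1
```

```bash
python3 ang.py 189.5
```

```text
scene all 160 z 103.0 160.0 r@z95,150: [24.6 38.6] angle 75.7
scene t+ 50 z 104.0 159.0 r@z95,150: [32.4 27.7] angle 95.0
side all 208 z 103.0 159.0 r@z95,150: [36.6 37.9] angle 88.7
side t- 82 z 104.0 159.0 r@z95,150: [40.6 29.4] angle 101.5
13.95 [ 0.5059 -0.0057  0.1674] [-4.8 -0.8  1.7] 80
```

Emit:
carry_out(
  increments=[
    [[-0.002,0,0,0,0,0],[-0.004,0,0,0,0,0],[-0.004,0,0,0,0,0]],
  ],
)

```text
clock: 14.32
tcp_pos: [0.5064, -0.0054, 0.1671]
orientation: [-0.002, -0.082, 0.997, -0.0]
wrist_force: [-9.2, -2.8, 3.9]
finger_gap: 0.0158
grip_force: 80.3
```

```bash
python3 ang.py 189.5
```

```text
scene all 162 z 103.0 160.0 r@z95,150: [24.5 38.8] angle 75.5
scene t+ 50 z 103.0 157.0 r@z95,150: [34.1 25.1] angle 99.3
side all 205 z 104.0 160.0 r@z95,150: [36.5 37.5] angle 89.0
side t- 73 z 104.0 156.0 r@z95,150: [41.  28.4] angle 102.9
14.425 [ 0.5064 -0.0055  0.1671] [-9.  -2.5  3.1] 80
```

The lid is against its stop: the force rises with no further motion and the side view reads ~101°. I retreat and put the knife back at its own place.

Emit:
carry_out(
  increments=[
    [[0.03,0,0,0,0,0],[0.09,0,0,0,0,0],[0.17,0,0,0,0,0],[0.24,0,0,0,0,0],[0.24,0,0,0,0,0]],
  ],
)

```text
clock: 15.05
tcp_pos: [0.3881, -0.0247, 0.1675]
orientation: [0.0, -0.082, 0.997, 0.0]
wrist_force: [0.4, -0.4, -0.2]
finger_gap: 0.0164
grip_force: 79.7
```

```bash
python3 ang.py 189.5
python3 - <<'E'
from h import *
plan([(.43,.13,.15,188),(.471,.3156,.15,186.4),(.471,.3156,.05,186.4),(.471,.3156,.0225,186.4)])
from meas import *
for n in ["scene","side"]:
    c=cam(n);P=cloud(c);p,R=pose(); Q=(P-p)@R
    b=(c["z_map"]>0)&(abs(Q[...,1])<.016)&(Q[...,0]<-.03)&(Q[...,0]>-.11)&(abs(Q[...,2]-.022)<.02)
    w=Q[b]*1000; print(len(w),np.percentile(w[:,0],2).round(1),np.polyfit(w[:,0],w[:,2],1).round(3))
    b=(c["z_map"]>0)&(abs(Q[...,1])<.016)&(Q[...,0]>.03)&(Q[...,0]<.11)&(abs(Q[...,2]-.012)<.02)
    w=Q[b]*1000
    if len(w)>9: print("handle",len(w),np.percentile(w[:,0],98).round(1),np.polyfit(w[:,0],w[:,2],1).round(3))
E
```

```text
scene all 105 z 104.0 159.0 r@z95,150: [34.5 25.1] angle 99.7
scene t+ 50 z 105.0 158.0 r@z95,150: [33.8 25.9] angle 98.1
side all 151 z 103.0 158.0 r@z95,150: [42.9 29. ] angle 104.1
side t- 77 z 104.0 156.0 r@z95,150: [41.6 28.5] angle 103.4
15.15 [ 0.3909 -0.0252  0.168 ] [ 0.4  0.5 -0.5] 80
rows>=2.6 [-0.1278, 0.2934, 0.0361, -0.0001, 0.0005, 0.004]
rows>=3.0 [-0.1329, 0.3562, 0.0, 0.0, 0.0, 0.0044]
rows>=1.6 [0.0, 0.0, 0.2, 0.0, 0.0, 0.0]
rows>=0.4 [0.0, 0.0, 0.055, 0.0, 0.0, 0.0]
125 -90.6 [-0.103 11.19 ]
124 -88.1 [-0.088 12.753]
handle 246 86.1 [3.000e-03 8.031e+00]
```

Emit:
carry_out(
  increments=[
    [[-0.032,0.073,0.009,0,0,0.001],[-0.064,0.146,0.018,0,0,0.002],[-0.096,0.22,0.027,0,0,0.003],[-0.128,0.293,0.036,0,0,0.004],[-0.128,0.293,0.036,0,0,0.004]],
  ],
)

```text
clock: 15.88
tcp_pos: [0.4304, 0.1324, 0.149]
orientation: [0.0, -0.072, 0.997, 0.0]
wrist_force: [-0.2, 0.4, -0.4]
finger_gap: 0.0162
grip_force: 79.7
```

Emit:
carry_out(
  increments=[
    [[-0.033,0.09,0,0,0,0.001],[-0.066,0.18,0,0,0,0.002],[-0.1,0.27,0,0,0,0.003],[-0.133,0.356,0,0,0,0.0044],[-0.133,0.356,0,0,0,0.0044]],
  ],
)

```text
clock: 16.5
tcp_pos: [0.4714, 0.3177, 0.149]
orientation: [0.0, -0.058, 0.998, 0.0]
wrist_force: [-0.6, -0.1, -1.2]
finger_gap: 0.016
grip_force: 79.7
```

Emit:
carry_out(
  increments=[
    [[0,0,0.06,0,0,0],[0,0,0.13,0,0,0],[0,0,0.2,0,0,0],[0,0,0.2,0,0,0],[0,0,0.2,0,0,0]],
  ],
)

```text
clock: 17.12
tcp_pos: [0.471, 0.315, 0.0505]
orientation: [0.0, -0.056, 0.998, 0.0]
wrist_force: [0.3, 0.3, 0.2]
finger_gap: 0.0161
grip_force: 79.8
```

Run:
```python
from h import *
plan([(.471,.3156,.0225,186.4)])
```

```text
rows>=0.4 [-0.0001, 0.0012, 0.056, -0.0, 0.0001, -0.0001]
```

Emit:
carry_out(
  increments=[
    [[0,0,0.02,0,0,0],[0,0,0.04,0,0,0],[0,0,0.05,0,0,0],[0,0,0.056,0,0,0],[0,0,0.056,0,0,0]],
  ],
)

```text
clock: 17.75
tcp_pos: [0.4698, 0.3155, 0.022]
orientation: [-0.0, -0.056, 0.998, -0.0]
wrist_force: [-1.9, -1.8, 5.5]
finger_gap: 0.0162
grip_force: 80.6
```

Emit:
carry_out(
  increments=[
    [[0,0,0,0,0,0],[0,0,0,0,0,0],[0,0,0,0,0,0],[0,0,0,0,0,0],[0,0,0,0,0,0]],
  ],
  jaw=0,
)

```text
clock: 18.38
tcp_pos: [0.4702, 0.3156, 0.0214]
orientation: [-0.0, -0.056, 0.998, -0.0]
wrist_force: [0.2, 0.4, -0.1]
finger_gap: 0.0856
grip_force: 0.0
```

Emit:
carry_out(
  increments=[
    [[0,0,-0.02,0,0,0],[0,0,-0.06,0,0,0],[0,0,-0.18,0,0,0],[0,0,-0.3,0,0,0],[0,0,-0.42,0,0,0]],
  ],
)

```text
clock: 19.0
tcp_pos: [0.47, 0.3155, 0.2342]
orientation: [0.0, -0.056, 0.998, 0.0]
wrist_force: [1.0, 0.1, -0.9]
finger_gap: 0.0852
grip_force: 0.0
```

Run:
```python
from h import *
from meas import *
c=cam("wrist");P=cloud(c); s=env.get_state(); print(s["clock"],s["tcp_pos"],s["joint_pos"].round(2),s["finger_gap"])
print([(np.round(d["position"],3).tolist(),round(d["score"],2)) for d in env.find_in("wrist","knife")])
m=(P[...,2]>.004)&(P[...,2]<.04)&(abs(P[...,0]-.46)<.1)&(abs(P[...,1]-.316)<.03)&(c["z_map"]>0)
print(m.sum(),np.percentile(P[m],[2,50,98],axis=0).round(3).tolist())
# front direction: brush rest / board in scene & side, z .008-.05, beyond the disc
for n in ["scene","side"]:
    c=cam(n);P=cloud(c);d=P[...,:2]-[.6238,.0142];r=np.hypot(d[...,0],d[...,1])
    m=(c["z_map"]>0)&(r>.118)&(r<.2)&(P[...,2]>.007)&(P[...,2]<.05)&(d[...,0]>.08)
    q=d[m]; lo=P[m][:,2]<.02; print(n,m.sum(),"z",np.percentile(P[m][:,2],[5,50,95]).round(3),"mean dir",np.degrees(np.arctan2(*q.mean(0)[::-1])),"n board",lo.sum())
    box=cv2.minAreaRect((q*1000).astype(np.float32)); print("box",box)
    hi=P[m][:,2]>.028
    if hi.sum()>10:
        h=q[hi]; v=np.linalg.svd(h-h.mean(0),full_matrices=False)[2][0]; print("comb line normal dir",(np.degrees(np.arctan2(v[1],v[0]))+90)%180, h.mean(0).round(4), np.ptp((h-h.mean(0))@v))
```

```text
19.05 [0.47290855 0.31694896 0.24316568] [ 0.45  0.29  0.    1.27 -0.    0.34] 0.08549245316738012
[([0.352, 0.216, -0.002], 0.85), ([0.454, 0.314, 0.015], 0.76), ([0.598, 0.081, 0.041], 0.23), ([0.661, 0.364, 0.056], 0.19)]
1860 [[0.386, 0.3, 0.01], [0.437, 0.312, 0.017], [0.505, 0.323, 0.019]]
scene 1250 z [0.01  0.017 0.043] mean dir -1.74606046334799 n board 858
box ((137.38177490234375, 3.9373016357421875), (331.67645263671875, 108.1982650756836), 89.3423843383789)
comb line normal dir 179.29824078512695 [ 0.1588 -0.0035] 0.12709689581850536
side 781 z [0.012 0.016 0.043] mean dir 5.194528631579158 n board 476
box ((134.24343872070312, 0.16382598876953125), (131.94692993164062, 70.83332824707031), 87.78804016113281)
comb line normal dir 178.5591578199519 [0.1552 0.0052] 0.13053354316461185
```

Run:
```python
from h import *
plan([(.49,.25,.33,140),(.6238,.0142,.33,95),(.6238,.0142,.221,95)])
for n in ["scene","side"]:
    c=cam(n);P=cloud(c);d=P[...,:2]-[.6238,.0142]
    m=(c["z_map"]>0)&(d[...,0]>.12)&(d[...,0]<.19)&(abs(d[...,1])<.1)&(P[...,2]>.03)&(P[...,2]<.055)
    q=d[m]; f=np.polyfit(q[:,1],q[:,0],1); print(n,m.sum(),"comb t range",np.percentile(q[:,1],[0.5,50,99.5]).round(4),"normal",np.degrees(np.arctan(-f[0])),"rho",f[1])
    m=(c["z_map"]>0)&(d[...,0]>.115)&(d[...,0]<.15)&(abs(d[...,1])<.1)&(P[...,2]>.011)&(P[...,2]<.03)
    q=d[m]
    for a,b in [(.118,.126),(.126,.134),(.134,.142)]:
        k=(q[:,0]>a)&(q[:,0]<b); print("   board edges",a,np.percentile(q[k][:,1],[1,99]).round(4),k.sum())
```

```text
rows>=4.3 [-0.0236, -0.1352, -0.1925, 0.0005, 0.0005, 0.129]
rows>=4.3 [-0.5081, -0.1893, 0.0, 0.0, 0.0, 0.125]
rows>=1.7 [0.0, 0.0, 0.218, 0.0, 0.0, 0.0]
scene 251 comb t range [-0.0658 -0.0055  0.0594] normal -0.6451787866750017 rho 0.15882414868049546
   board edges 0.118 [-0.0653  0.0602] 152
   board edges 0.126 [-0.065  0.06 ] 150
   board edges 0.134 [-0.0657  0.059 ] 133
side 192 comb t range [-0.0611  0.0047  0.063 ] normal -1.171906221805824 rho 0.15492277512943226
   board edges 0.118 [-0.0333  0.0651] 43
   board edges 0.126 [-0.0628  0.0625] 82
   board edges 0.134 [-0.0621  0.0635] 98
```

Emit:
carry_out(
  increments=[
    [[0,0,0,0,0,0]],
  ],
)

```text
clock: 19.42
tcp_pos: [0.4693, 0.3151, 0.2297]
orientation: [-0.002, -0.056, 0.998, -0.001]
wrist_force: [0.6, -0.1, 0.0]
finger_gap: 0.0853
grip_force: 0.0
```

Run:
```python
from h import *
plan([(.49,.25,.33,140),(.6238,.0142,.33,95),(.6238,.0142,.221,95)],start=(np.array([.4705,.3156,.232]),down(186.4)))
```

```text
rows>=4.3 [-0.0241, -0.1347, -0.196, 0.0, 0.0, 0.1289]
rows>=4.3 [-0.5081, -0.1893, 0.0, 0.0, 0.0, 0.125]
rows>=1.7 [0.0, 0.0, 0.218, 0.0, 0.0, 0.0]
```

Emit:
carry_out(
  increments=[
    [[-0.024,-0.135,-0.196,0,0,0.129],[-0.024,-0.135,-0.196,0,0,0.129],[-0.024,-0.135,-0.196,0,0,0.129],[-0.024,-0.135,-0.196,0,0,0.129],[-0.024,-0.135,-0.196,0,0,0.129]],
  ],
)

```text
clock: 20.05
tcp_pos: [0.4894, 0.2495, 0.3281]
orientation: [-0.001, 0.344, 0.939, -0.001]
wrist_force: [1.2, 0.6, -0.0]
finger_gap: 0.0851
grip_force: 0.0
```

Emit:
carry_out(
  increments=[
    [[-0.508,-0.189,0,0,0,0.125],[-0.508,-0.189,0,0,0,0.125],[-0.508,-0.189,0,0,0,0.125],[-0.508,-0.189,0,0,0,0.125],[-0.508,-0.189,0,0,0,0.125]],
  ],
)

```text
clock: 20.68
tcp_pos: [0.6244, 0.0108, 0.327]
orientation: [-0.001, 0.678, 0.735, -0.001]
wrist_force: [-0.6, 0.2, 0.4]
finger_gap: 0.0853
grip_force: 0.0
```

Emit:
carry_out(
  increments=[
    [[0,0,0,0,0,0],[0,0,0,0,0,0]],
  ],
)

```text
clock: 20.92
tcp_pos: [0.6228, 0.0154, 0.329]
orientation: [-0.001, 0.675, 0.738, -0.0]
wrist_force: [-0.7, 0.2, 1.2]
finger_gap: 0.0848
grip_force: 0.0
```

Run:
```python
from h import *
from meas import *
s=env.get_state(); print(s["clock"],s["tcp_pos"],s["joint_pos"].round(2)); 
plan([(.6238,.0142,.221,95)])
c=cam("wrist"); P=cloud(c); p,R=pose()
k=(c["z_map"]>0)&(np.hypot(P[...,0]-.624,P[...,1]-.014)<.03)&(P[...,2]>.2)&(P[...,2]<.25)
print(k.sum(),P[k].mean(0) if k.any() else "", env.find_in("wrist","knob"))
if k.sum()>30: print(circ(P[k&(P[...,2]<.236)][:,:2],.018) if (k&(P[...,2]<.236)).sum()>20 else "", P[k&(P[...,2]>.236)].mean(0))
cv2.imwrite("pics/w4.png",c["frame"])
```

```text
20.925 [0.62278491 0.0153863  0.3290242 ] [-0.1   0.41  0.38  1.54  0.    1.38]
rows>=1.7 [-0.0027, 0.0021, 0.216, -0.0002, -0.0001, 0.0003]
2181 [0.62360019 0.01953967 0.2363979 ] [{'position': [0.6206, 0.0311, 0.0373], 'score': 0.56}]
(array([0.62432721, 0.01418903]), np.float64(0.00026153464240326156)) [0.62388038 0.01663086 0.24018307]
```

Emit:
carry_out(
  increments=[
    [[-0.0027,0.002,0.06,0,0,0],[-0.0027,0.002,0.14,0,0,0],[-0.0027,0.002,0.216,0,0,0],[-0.0027,0.002,0.216,0,0,0],[-0.0027,0.002,0.216,0,0,0]],
  ],
)

```text
clock: 21.65
tcp_pos: [0.625, 0.0137, 0.2233]
orientation: [0.001, 0.675, 0.738, 0.001]
wrist_force: [0.3, -0.6, 0.5]
finger_gap: 0.0853
grip_force: 0.0
```

```bash
python3 - <<'E'
from h import *
s=env.get_state(); print(s["clock"],s["tcp_pos"],s["wrist_force"].round(1))
plan([(.6241,.0142,.221,95)])
E
python3 ang.py 189.5
```

```text
21.65 [0.62502942 0.01369917 0.2233404 ] [ 0.3 -0.6  0.5]
rows>=0.0 [0.0012, -0.0018, 0.0047, 0.0003, 0.0001, 0.0002]
scene all 106 z 103.0 160.0 r@z95,150: [34.6 25.3] angle 99.7
scene t+ 52 z 103.0 157.0 r@z95,150: [34.2 25.9] angle 98.6
side all 154 z 103.0 158.0 r@z95,150: [43.2 28.8] angle 104.7
side t- 76 z 103.0 158.0 r@z95,150: [41.9 28.2] angle 104.0
21.75 [0.6258 0.0133 0.224 ] [0.2 0.2 0.8] 0
```

Emit:
carry_out(
  increments=[
    [[0.001,-0.002,0.005,0,0,0],[0.001,-0.002,0.005,0,0,0],[0.001,-0.002,0.005,0,0,0]],
  ],
)

```text
clock: 22.12
tcp_pos: [0.6236, 0.0132, 0.2192]
orientation: [0.0, 0.676, 0.737, 0.0]
wrist_force: [-0.6, -0.3, -0.0]
finger_gap: 0.0854
grip_force: 0.0
```

Emit:
carry_out(
  increments=[
    [[0,0,0,0,0,0],[0,0,0,0,0,0],[0,0,0,0,0,0],[0,0,0,0,0,0],[0,0,0,0,0,0]],
  ],
  jaw=1,
  squeeze=40,
)

```text
clock: 22.75
tcp_pos: [0.6237, 0.0133, 0.2191]
orientation: [0.0, 0.676, 0.737, 0.0]
wrist_force: [1.0, -0.2, 1.0]
finger_gap: 0.0348
grip_force: 40.4
```

Emit:
carry_out(
  increments=[
    [[0,0,0,0,0,0],[0,0,0,0,0,0],[0,0,0,0,0,0]],
  ],
)

```text
clock: 23.12
tcp_pos: [0.6237, 0.0133, 0.2191]
orientation: [0.0, 0.676, 0.737, 0.0]
wrist_force: [1.2, -0.2, 1.2]
finger_gap: 0.0354
grip_force: 40.4
```

Emit:
carry_out(
  increments=[
    [[0,0,0,0,0,-0.004],[0,0,0,0,0,-0.01],[0,0,0,0,0,-0.018],[0,0,0,0,0,-0.026],[0,0,0,0,0,-0.034]],
  ],
)

```text
clock: 23.75
tcp_pos: [0.6241, 0.0133, 0.2191]
orientation: [0.0, 0.592, 0.806, 0.0]
wrist_force: [2.5, -0.0, 1.6]
finger_gap: 0.0348
grip_force: 40.5
```

Emit:
carry_out(
  increments=[
    [[0,0,0,0,0,-0.008],[0,0,0,0,0,-0.016],[0,0,0,0,0,-0.024],[0,0,0,0,0,-0.032],[0,0,0,0,0,-0.04]],
  ],
)

```text
clock: 24.38
tcp_pos: [0.6244, 0.0135, 0.2191]
orientation: [0.001, 0.486, 0.874, 0.001]
wrist_force: [4.1, 2.1, 0.6]
finger_gap: 0.0352
grip_force: 40.5
```

```bash
python3 ang.py 216
```

```text
scene all 102 z 103.0 161.0 r@z95,150: [34.4 26.3] angle 98.4
scene t+ 41 z 104.0 157.0 r@z95,150: [34.8 27. ] angle 98.1
side all 97 z 103.0 160.0 r@z95,150: [37.5 27.4] angle 100.4
side t- 54 z 105.0 160.0 r@z95,150: [38.9 28. ] angle 101.3
24.475 [0.6244 0.0135 0.2191] [4.4 2.3 0.1] 40
```

Emit:
carry_out(
  increments=[
    [[0,0,0,0,0,-0.008],[0,0,0,0,0,-0.016],[0,0,0,0,0,-0.024],[0,0,0,0,0,-0.032],[0,0,0,0,0,-0.04]],
  ],
)

```text
clock: 25.1
tcp_pos: [0.6247, 0.0138, 0.2191]
orientation: [0.001, 0.374, 0.928, 0.001]
wrist_force: [5.2, 2.9, -0.9]
finger_gap: 0.0351
grip_force: 40.5
```

Emit:
carry_out(
  increments=[
    [[0,0,0,0,0,-0.008],[0,0,0,0,0,-0.016],[0,0,0,0,0,-0.024],[0,0,0,0,0,-0.032],[0,0,0,0,0,-0.04]],
  ],
)

```text
clock: 25.72
tcp_pos: [0.625, 0.0141, 0.2191]
orientation: [0.001, 0.254, 0.967, 0.001]
wrist_force: [5.9, 3.8, -0.8]
finger_gap: 0.0352
grip_force: 40.5
```

Emit:
carry_out(
  increments=[
    [[0,0,0,0,0,-0.008],[0,0,0,0,0,-0.016],[0,0,0,0,0,-0.024],[0,0,0,0,0,-0.032],[0,0,0,0,0,-0.04]],
  ],
)

```text
clock: 26.35
tcp_pos: [0.6251, 0.0144, 0.2191]
orientation: [0.001, 0.131, 0.991, 0.001]
wrist_force: [8.4, 5.4, -0.9]
finger_gap: 0.0349
grip_force: 40.4
```

Emit:
carry_out(
  increments=[
    [[0,0,0,0,0,-0.008],[0,0,0,0,0,-0.016],[0,0,0,0,0,-0.024],[0,0,0,0,0,-0.032],[0,0,0,0,0,-0.04]],
  ],
)

```text
clock: 26.98
tcp_pos: [0.6252, 0.0148, 0.2191]
orientation: [0.002, 0.006, 1.0, 0.001]
wrist_force: [7.6, 6.5, -0.6]
finger_gap: 0.0353
grip_force: 40.4
```

Emit:
carry_out(
  increments=[
    [[0,0,0,0,0,-0.008],[0,0,0,0,0,-0.016],[0,0,0,0,0,-0.024],[0,0,0,0,0,-0.032],[0,0,0,0,0,-0.04]],
  ],
)

```text
clock: 27.6
tcp_pos: [0.6251, 0.0152, 0.2191]
orientation: [0.002, -0.12, 0.993, 0.001]
wrist_force: [7.9, 6.7, 0.2]
finger_gap: 0.035
grip_force: 40.4
```

Emit:
carry_out(
  increments=[
    [[0,0,0,0,0,-0.008],[0,0,0,0,0,-0.016],[0,0,0,0,0,-0.024],[0,0,0,0,0,-0.032],[0,0,0,0,0,-0.04]],
  ],
)

```text
clock: 28.22
tcp_pos: [0.625, 0.0156, 0.2191]
orientation: [0.002, -0.244, 0.97, 0.002]
wrist_force: [7.0, 7.6, 0.4]
finger_gap: 0.0352
grip_force: 40.4
```

Emit:
carry_out(
  increments=[
    [[0,0,0,0,0,-0.008],[0,0,0,0,0,-0.016],[0,0,0,0,0,-0.024],[0,0,0,0,0,-0.032],[0,0,0,0,0,-0.04]],
  ],
)

```text
clock: 28.85
tcp_pos: [0.6248, 0.0159, 0.2191]
orientation: [0.002, -0.363, 0.932, 0.002]
wrist_force: [5.8, 9.4, -0.7]
finger_gap: 0.0346
grip_force: 40.5
```

Emit:
carry_out(
  increments=[
    [[0,0,0,0,0,-0.008],[0,0,0,0,0,-0.016],[0,0,0,0,0,-0.024],[0,0,0,0,0,-0.032],[0,0,0,0,0,-0.04]],
  ],
)

```text
clock: 29.48
tcp_pos: [0.6245, 0.0162, 0.2191]
orientation: [0.002, -0.477, 0.879, 0.002]
wrist_force: [4.8, 9.4, 0.6]
finger_gap: 0.035
grip_force: 40.5
```

Emit:
carry_out(
  increments=[
    [[0,0,0,0,0,-0.008],[0,0,0,0,0,-0.016],[0,0,0,0,0,-0.024],[0,0,0,0,0,-0.032],[0,0,0,0,0,-0.04]],
  ],
)

```text
clock: 30.1
tcp_pos: [0.6241, 0.0163, 0.2191]
orientation: [0.002, -0.584, 0.812, 0.002]
wrist_force: [3.7, 9.0, 0.8]
finger_gap: 0.0351
grip_force: 40.6
```

Run:
```python
from h import *
s=env.get_state(); p,R=pose(s); print(s["clock"],p,s["wrist_force"].round(1),s["joint_pos"].round(2),"yaw",np.degrees(np.arctan2(R[1,0],R[0,0]))%360)
c=cam("wrist"); P=cloud(c); np.savez("w5.npz",P=P,f=c["frame"],z=c["z_map"]); cv2.imwrite("pics/w5.png",c["frame"])
```

```text
30.1 [0.62406259 0.0163406  0.21909205] [3.7 9.  0.8] [-0.1   0.42  0.12  1.27  0.01 -1.35] yaw 251.426290832016
```

View pics/w5.png

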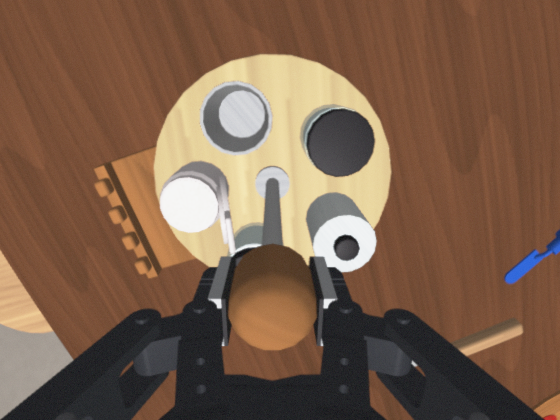

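The wrist view shows the opened pot mouth at (191,205), its lid edge-on at (228,220), and the brush rest from (104,185) to (146,268). The pot is still a little short of the front. I measure the remainder in this same image.

```bash
cat > fin.py <<'E'
from meas import *
c=cam("wrist"); P=cloud(c); f=c["frame"]; hsv=cv2.cvtColor(f,cv2.COLOR_BGR2HSV); ok=c["z_map"]>0
p,R=pose(); A0=np.array([.624,.0143])
d=P[...,:2]-A0; r=np.hypot(d[...,0],d[...,1])
# disc axis from the disc surface rim
m=ok&(abs(P[...,2]-.04)<.004)&(r<.125); xy=P[m][:,:2]; a=np.arctan2(*(xy-A0).T[::-1]); rr=r[m]
rim=np.array([xy[k][np.argmax(rr[k])] for t in np.arange(-3.14,3.1,.05) for k in [(a>t)&(a<t+.05)] if k.sum()>5 and rr[k].max()>.108])
A,e=circ(rim,.113); print("disc axis",A.round(4),e,len(rim),"z",np.median(P[m][:,2]).round(4))
# mouth: white disc, near z .08-.09 in front
w=((hsv[...,1]<40)&(hsv[...,2]>190)&ok&(d[...,0]>.03)&(r<.1)&(P[...,2]>.07)&(P[...,2]<.1)).astype(np.uint8)
n,L,st,ce=cv2.connectedComponentsWithStats(w); i=1+np.argmax(st[1:,4]); cn=max(cv2.findContours((L==i).astype(np.uint8),0,1)[0],key=len)
el=cv2.fitEllipse(cv2.convexHull(cn)); zm=np.median(P[L==i][:,2]); M=onz(c,[el[0]],zm)[0]; print("mouth px",np.round(el[0],1),el[1],M.round(4))
v=np.array([.068,0])
for n,ax in [("disc",A),("knob",A0)]: print(n,"mouth ang",np.degrees(np.arctan2(*(M[:2]-ax)[::-1])).round(2),"r",np.hypot(*(M[:2]-ax)).round(4))
# board
b=ok&(r>.118)&(r<.21)&(d[...,0]>.08)&(P[...,2]>.011)&(P[...,2]<.05); q=P[b]
hi=q[:,2]>.03; f1=np.polyfit(q[hi][:,1],q[hi][:,0],1); print("comb",hi.sum(),"normal ang",np.degrees(np.arctan(-f1[0])).round(2),"t",(np.percentile(q[hi][:,1],[.5,99.5])).round(4))
lo=(q[:,2]<.022); g=q[lo]; 
E_=[]
for x0 in np.arange(A[0]+.118,A[0]+.145,.004):
    k=abs(g[:,0]-x0)<.002
    if k.sum()>20: E_.append([x0,*np.percentile(g[k][:,1],[.5,99.5])])
E_=np.array(E_); print("board",lo.sum()); 
if len(E_): print(E_.round(4).tolist()); mid=(E_[:,1]+E_[:,2])/2; print("front ang",np.degrees(np.arctan2(mid-A[1],E_[:,0]-A[0])).round(2)); print("edge slopes deg",[np.degrees(np.arctan(np.polyfit(E_[:,0],E_[:,j],1)[0])).round(2) for j in (1,2)])
print(env.get_state()["clock"])
E
python3 fin.py
```

```text
disc axis [0.6239 0.0151] 0.0006566696126749996 90 z 0.04
mouth px [188.7 204.6] (53.0368537902832, 62.439674377441406) [ 0.6895 -0.0018  0.0901]
disc mouth ang -14.45 r 0.0677
knob mouth ang -13.84 r 0.0675
comb 1181 normal ang -0.8 t [-0.0506  0.074 ]
board 4116
[[0.7419, -0.0515, 0.0768], [0.7459, -0.052, 0.0766], [0.7499, -0.0516, 0.0761], [0.7539, -0.0518, 0.0764], [0.7579, -0.0521, 0.0762], [0.7619, -0.0516, 0.0763], [0.7659, -0.0523, 0.0755]]
front ang [-1.18 -1.28 -1.27 -1.2  -1.28 -1.14 -1.4 ]
edge slopes deg [np.float64(-1.12), np.float64(-2.29)]
30.2
```

Emit:
carry_out(
  increments=[
    [[0,0,0,0,0,-0.008],[0,0,0,0,0,-0.016],[0,0,0,0,0,-0.024],[0,0,0,0,0,-0.031],[0,0,0,0,0,-0.0365]],
  ],
)

```text
clock: 30.82
tcp_pos: [0.6237, 0.0164, 0.2191]
orientation: [0.002, -0.673, 0.74, 0.002]
wrist_force: [2.8, 9.6, 1.7]
finger_gap: 0.0348
grip_force: 40.6
```

Emit:
carry_out(
  increments=[
    [[0,0,0,0,0,0],[0,0,0,0,0,0],[0,0,0,0,0,0],[0,0,0,0,0,0]],
  ],
)

```text
clock: 31.32
tcp_pos: [0.6237, 0.0164, 0.2191]
orientation: [0.002, -0.672, 0.74, 0.002]
wrist_force: [2.5, 11.1, 1.4]
finger_gap: 0.0352
grip_force: 40.6
```

```bash
python3 fin.py; python3 ang.py -1
```

```text
disc axis [0.6239 0.0151] 0.0007480736504053426 89 z 0.04
mouth px [188.7 204.4] (53.13467788696289, 62.71319580078125) [0.6915 0.013  0.0901]
disc mouth ang -1.74 r 0.0677
knob mouth ang -1.08 r 0.0676
comb 1288 normal ang -0.6 t [-0.0505  0.0731]
board 4604
[[0.7419, -0.0524, 0.0766], [0.7459, -0.0521, 0.0763], [0.7499, -0.0516, 0.0766], [0.7539, -0.0514, 0.0761], [0.7579, -0.0516, 0.076], [0.7619, -0.0513, 0.0757], [0.7659, -0.0517, 0.0763]]
front ang [-1.47 -1.4  -1.18 -1.2  -1.23 -1.19 -1.12]
edge slopes deg [np.float64(2.01), np.float64(-1.35)]
31.375
scene all 301 z 103.0 161.0 r@z95,150: [42.9 29.6] angle 103.6
scene t- 84 z 103.0 158.0 r@z95,150: [42.2 29.3] angle 103.1
scene t+ 77 z 104.0 156.0 r@z95,150: [42.1 29.4] angle 103.0
side all 151 z 103.0 159.0 r@z95,150: [35.  25.7] angle 99.7
side t- 24 z 103.0 141.0 r@z95,150: [35.4 24.5] angle 101.3
side t+ 63 z 104.0 157.0 r@z95,150: [35.6 25.8] angle 100.1
31.475 [0.6237 0.0164 0.2191] [3.2 9.7 1.9] 41
```

Run:
```python
from h import *
c=cam("scene")
for k in ["knife","tube","brush_cup","oil"]: print(k,[(np.round(d["position"],3).tolist(),round(d["score"],2)) for d in env.find_in("scene",k)][:3])
print(env.hand_in())
```

```text
knife [([0.339, -0.095, 0.013], 0.78), ([0.47, 0.309, 0.015], 0.69), ([0.353, 0.211, 0.004], 0.46)]
tube [([0.444, -0.27, 0.019], 0.64)]
brush_cup [([0.7, 0.36, 0.083], 0.71)]
oil [([0.698, -0.353, 0.086], 0.78)]
the job is handed in; nothing more can be done
None
```

The job is handed in: the white pot's lid is levered fully open (about 100°), the knife lies flat where it started, and the gripper is holding the carousel with the pot within about 0.5° of the brush rest; the tube, cup and bottle have not moved.

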